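Latch the coin bank and uncover its coin slot

TASK

Swing the brass keeper bar shut across the front of the coin bank until it clicks home, then pick up the two nested lids together by the red knob and lower them as a pair, without dropping them, until they sit fully home on the bank. Then let go of the knob and lift only the green outer lid, level, until its lower rim is clear above the top of the red knob, leaving the inner lid seated and undisturbed. Finish while still holding the green lid up in the gripper, with the keeper still shut; never part the two lids before they are seated, and do not disturb the other things on the shelf.

Things in the scene. Friction and masses are not known exactly. Their poses are not given: they have to be found in the camera images.
- cradle: wooden cradle fixed on the cream shelf, yaw varies: base plate 116 (x) by 130 (y) by 8 mm, origin at the centre of its underside. A U of 22 mm high wooden walls (tops 30 mm above the shelf) on its +x and both y sides holds the bank; its -x side is open and is closed by the keeper bar.
- keeper (a joint): angle of the brass keeper bar (rad) on its upright hinge: 0 = shut across the bank's front, against a stop; grows as the free end swings out. At angle q the bar points from the hinge along (-sin q, -cos q) in the cradle's frame. Stays where left (light friction); from 0.19 rad a spring ball resists with about 2.5 N at the peg; past 0.1 rad it drives the bar on to 0 and holds it there.
- keeper_hinge (a point): point on the keeper's hinge axis, 48 mm above the shelf, at x -36 mm, y +45 mm in the cradle's frame. Only its position matters.
- keeper_peg (a point): point on the axis of the red upright peg near the bar's free end, 48 mm above the shelf, 122 mm from the hinge axis: a round peg 12 mm in diameter, from 24 to 68 mm above the shelf, standing on the bar (10 mm wide, its top 24 mm above the shelf). The peg can be pinched from above at this height; the bar ends 6 mm beyond it.
- bank: blue steel coin bank, square, 52 by 52 by 80 mm, open on top, standing loose with 2.5 mm play in the cradle; origin at the centre of its underside, 8 mm above the shelf, so its rim is 88 mm above the shelf. Walls 4 mm, mouth 44 by 44 mm. A steel dial on its front (-x) is only for show.
- inner_lid: steel inner lid, origin at the centre of its underside, z up: square plug (33 mm wide at the bottom, 39 mm from z 6 to 10 mm), 54 mm square plate (z 10 to 14), 40 mm square head with coin slot (z 14 to 26), red knob on top. Starts on the shelf, outer lid on it. Seated, its plate lies on the bank's rim, origin 70 mm above the bank's, sides parallel (any quarter turn). 0.14 to 0.24 kg.
- inner_knob (a point): point on the axis of the inner lid's red bar knob, 50 mm above the inner lid's origin; axes as the inner lid's. The knob is 18 mm (x) by 12 mm (y), z 26 to 57 mm in the inner lid's frame, and stands up through the outer lid's window, 28 mm proud of the outer lid's top. Lifted by it, the inner lid carries the outer lid along.
- outer_lid: green steel outer lid, a square cap 63 by 63 mm, 18 mm high, walls 2.5 mm, with a 26 mm square window in its 3 mm top; origin at the centre of its lower rim, z up. It rests loose on the inner lid's head, 2 mm play all round; nested, its origin is 11 mm above the inner lid's, sides parallel. Can be gripped across two facing sides (63 mm). 0.06 to 0.13 kg.
- bottle: green glass bottle, 66 mm in diameter, 200 mm tall, loose; origin under its centre. Leave alone.
- basket: white open basket of plastic clothes pegs, 95 (x) by 70 (y) by 38 mm, loose; origin under its centre. Leave alone.
- peg_a: red clothes peg lying flat, 72 by 10 by 12 mm; origin under its centre. Leave alone.
- peg_b: yellow clothes peg lying flat, 72 by 10 by 12 mm; origin under its centre. Leave alone.
- roller: wooden massage roller lying down, 190 (its x) by 40 by 40 mm; origin under its centre. Leave alone.
- clip: chrome spring clip, 62 by 36 by 22 mm; origin under its centre. Leave alone.
Things that resemble listed ones, but are neither listed nor needed, are in the scene too. There is more than one size of the inner_lid; the one meant has the size given above. Of the things that look like the outer_lid, the smallest one is meant.

How it is judged:
By the outcome, as a careful person would: the job done as asked, in the order asked, and still so for the second after the job is handed in, while the arm keeps its last pose, push and grip.
It also fails if it takes over 72 s, if anything falls off the work surface, if the arm or the gripper's body presses on something with over 40 N, if the wrist force passes 120 N, or if a joint passes its speed limit or range.

ROBOT

A 6-joint arm with a two-finger parallel gripper is mounted at the origin on the work surface. World frame = base frame: x ahead of the robot, y to its left, z up, the work surface at z = 0. Lengths are in mm, angles in rad, forces in N, time in s.
With the tool pointing down it reaches from about 250 to 850 mm from the base axis. Payload 12.5 kg.
Tool frame: the origin (TCP) lies midway between the tips of the shut fingers; the grasp point (between the pads) lies 19 mm behind it; z points along the fingers, y is the line along which they close (so a half turn about z gives the same grasp; the last joint's range is limited). The gripper opens to 93 mm and grips with 3 to 60 N. Pads are 15 mm wide; open, the fingers measure 128 mm over their backs; the gripper's body (75 mm by 188 mm) begins 65 mm behind the grasp point.
Start: joints at [-1.264, 0.351, 1.652, -0, 1.139, -0.085], TCP at [210.036, -508.3, 218.633] pointing down, gripper open.
Joint ranges: [-2.75, 2.75], [-0.79, 2.1], [0.01, 2.65], [-1.57, 4.71], [0.07, 3.14], [-2.87, 2.87]. Speed limits (rad/s): [2.22, 2.22, 2.79, 3.14, 3.14, 3.14].

INTERFACE

Orientations are given as a rotation vector (axis times angle).
In Python, from rig import observe, imaging, r gives the robot as it stands. The module is installed in compiled form; this text tells all that it offers.
- The arm moves only by the shell command python3 -m inch 'ROWS' [FORCE]. ROWS is JSON, a list of rows, each an object of numbers: "tx", "ty", "tz": the shift along the world's x, y, z scaled (see below); "roll": the turn about the world's z scaled (see below); "grip": the finger opening in mm, from 0 to 93. A call has 1 to 8 rows; each row is the pose to reach, as a shift and turn from the pose commanded when the call began; what a row does not reach only later rows make up. The controller multiplies each number of a shift by 0.25 m and each number of a turn by 0.5 rad. A row lasts 1/10 s, in which the tool goes at most 50 mm and 8.59 degrees, less where a joint would pass 70% of its speed; a pose out of reach is approached as far as the arm can. A call with a number of a shift or a turn outside -1 to 1 is refused whole. A call with a gripper value outside its range is refused whole. The fingers move at their own pace and stop on an object; FORCE is the grip in N (left out, the last holds). Time passes only in rows, so rows that repeat a pose let the fingers close. It gives the time, the measured TCP pose, the force, the opening and the grip force at its end, in the units of the state.
- observe(): the state, without advancing time (a new reading comes with each control period).
- imaging.capture(name): name is "scene" or "side" or "wrist"; returns the picture (384x512x3 uint8, red, green, blue); there is no depth.
- imaging.camera_model(name): a dict with "fx", "fy", "cx", "cy" (pixels), "rvec" (rotation vector, rad) and "tvec" (3), from world to camera coordinates, as OpenCV has them. Camera axes: x right, y down, z forward; pixel columns grow to the right and rows downward; lengths in mm; the calibration is good to about 2 mm. The wrist camera is an equidistant fisheye: a pixel r from the principal point sees the ray r / f radians off the axis. A picture is of the moment at which its call begins: read the wrist's pose just before it. camera_model takes no time and is no camera call; for the wrist camera it gives the pose at the moment of the call.
- r.job_done(): hands the job in; it is judged then, once.
The state is a dict: "time_s": time; "joint_pos": joint angles; "qd": joint speeds; "joint_efforts": joint torques, N m; "tcp_pos": TCP position; "ee_rot": TCP orientation; "contact_force": force on the tool from outside, world axes, zero at the start; "moment": the same for the moment, N m; "width": opening from 0.0 (shut) to 1.0 (fully open); "gripper_force": force on a finger pad.
Only numpy, scipy, OpenCV 4.12 (cv2) and the standard library are available. Lean on these libraries where they do the work, as an engineer would, in place of code of your own. Each camera call takes 0.05 s, during which the arm holds its last target. There are 200 camera calls.

## Working session

There is one attempt and no reset: what is moved stays moved. The work goes in short steps, Python scripts to look and compute and a shell command to move; the robot and the scene stay as the last step left them, time stands still between calls to the robot, and variables do not carry over. Pictures are saved under pics/ and viewed, at most 13 in all, crops included, and the job is handed in when it is done.

```bash
mkdir -p pics; cat > h.py <<'E'
import numpy as np, cv2
from rig import observe, imaging, r
def snap(n,f=None):
    m=imaging.camera_model(n); im=imaging.capture(n)
    if f: cv2.imwrite('pics/'+f,im[...,::-1])
    return im,m
def ray(m,uv,fish=False):
    R=cv2.Rodrigues(np.array(m['rvec'],float))[0]; t=np.array(m['tvec'],float)
    x=(uv[0]-m['cx'])/m['fx']; y=(uv[1]-m['cy'])/m['fy']
    if fish:
        th=np.hypot(x,y); s=np.sin(th)/max(th,1e-9); d=np.array([x*s,y*s,np.cos(th)])
    else: d=np.array([x,y,1.])
    return -R.T@t, R.T@d
def onz(m,uv,z,fish=False):
    c,d=ray(m,uv,fish); return c+d*(z-c[2])/d[2]
def two(m1,a,m2,b):
    c1,d1=ray(m1,a);c2,d2=ray(m2,b)
    d1/=np.linalg.norm(d1);d2/=np.linalg.norm(d2)
    s=np.linalg.lstsq(np.c_[d1,-d2],c2-c1,rcond=None)[0]
    p,q=c1+s[0]*d1,c2+s[1]*d2
    return (p+q)/2,np.linalg.norm(p-q)
E
python3 - <<'E'
from h import *
a,m=snap('scene'); b,m2=snap('side'); c,m3=snap('wrist')
np.savez('v0.npz',a=a,b=b,c=c)
import pickle; pickle.dump((m,m2,m3),open('m0.pkl','wb'))
for n,i in zip('abc',(a,b,c)): cv2.imwrite(f'pics/{n}0.png',cv2.resize(i[...,::-1],(800,600),interpolation=cv2.INTER_CUBIC))
for k in (m,m2,m3): print({q:np.round(v,2) for q,v in k.items()}, np.round(ray(k,(256,192))[0]))
print(observe())
E
```

```text
{'fx': np.float64(391.59), 'fy': np.float64(391.59), 'cx': np.float64(259.21), 'cy': np.float64(189.49), 'rvec': array([ 0.67,  2.49, -1.34]), 'tvec': array([ 405.04, -165.33, 1552.54])} [1033. 1005.  725.]
{'fx': np.float64(371.65), 'fy': np.float64(371.65), 'cx': np.float64(253.27), 'cy': np.float64(186.08), 'rvec': array([ 0.73, -2.35,  1.38]), 'tvec': array([514.24, 153.99, 710.18])} [100. 741. 483.]
{'fx': np.float64(297.32), 'fy': np.float64(297.32), 'cx': np.float64(256.17), 'cy': np.float64(191.87), 'rvec': array([-2.44,  1.63,  0.2 ]), 'tvec': array([-550.35,  -27.79,  388.13])} [ 272. -483.  383.]
{'time_s': 0.15, 'joint_pos': array([-1.26359806e+00,  3.51090929e-01,  1.65224481e+00,  4.11297916e-05,
        1.13909223e+00, -8.45692884e-02]), 'qd': array([-1.42641067e-03,  3.73291232e-05, -5.49235637e-04, -2.20320388e-03,
       -1.64900460e-03,  1.04431500e-03]), 'joint_efforts': array([ 4.82420437e-04, -4.97463155e+01, -2.85345268e+01,  6.98879035e-02,
        2.46108393e-02, -7.79007246e-05]), 'tcp_pos': array([ 209.97619777, -508.07258221,  218.24916483]), 'ee_rot': array([-3.08069989e+00, -6.11270227e-01,  8.74261379e-05]), 'contact_force': array([ 0.30090872, -0.28185289, -0.04193211]), 'moment': array([ 0.05592627, -0.0532765 ,  0.01983566]), 'gripper_force': 0.0, 'width': 1.0012663423197592}
```

View pics/a0.png

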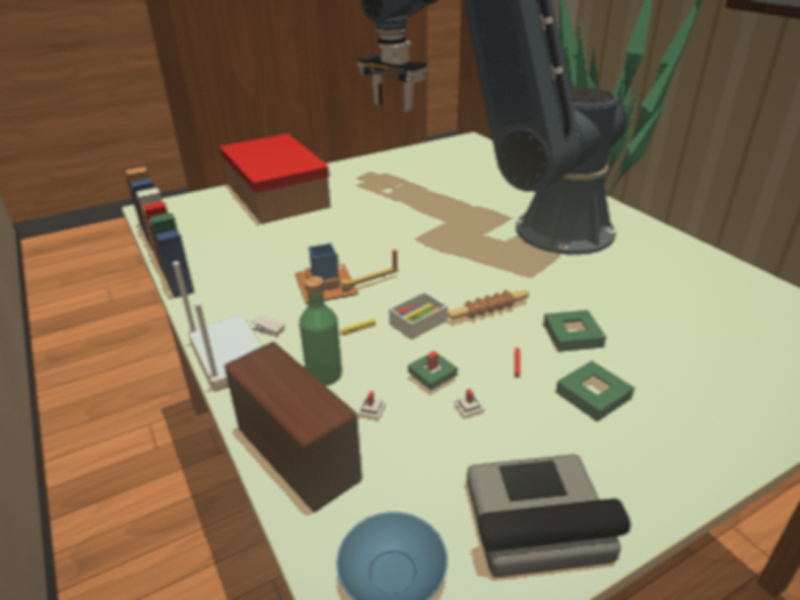

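View pics/b0.png

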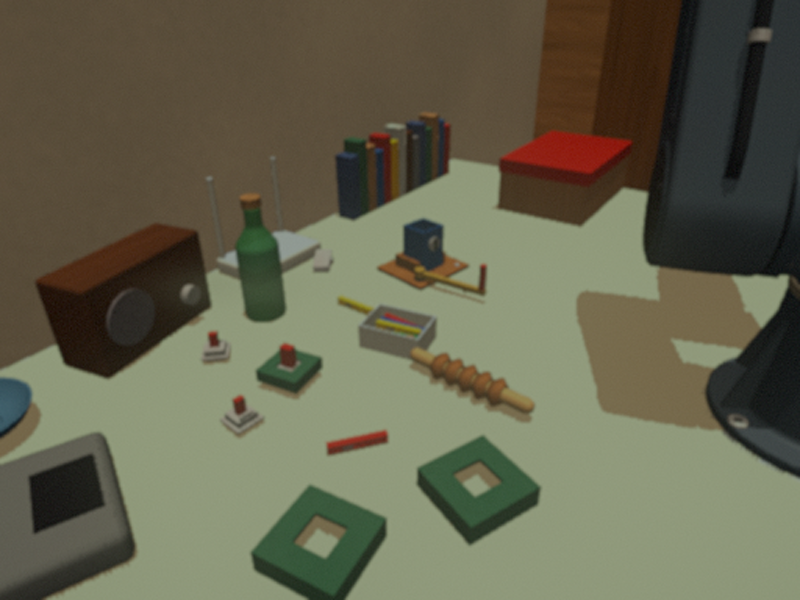

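The scene view (800x600) shows the bank in its cradle at (322,265), the keeper's red peg at (395,258) and the nested lids at (432,368). What could be mistaken for them: bare lids at (371,403) and (468,402), and larger green lids at (575,330) and (595,388). By the description I choose the pair at (432,368): the smallest green cap, with a red knob through it. The side view agrees: peg (483,277), pair (289,367), bank (424,243).

```bash
python3 - <<'E'
from h import *
import pickle
v=np.load('v0.npz'); m,m2,m3=pickle.load(open('m0.pkl','rb'))
k=512/800
def mask(im,roi,lo,hi,red=False):
    h=cv2.cvtColor(im,cv2.COLOR_RGB2HSV)
    g=cv2.inRange(h,lo,hi)
    if red: g|=cv2.inRange(h,(170,lo[1],lo[2]),(180,255,255))
    z=np.zeros_like(g);x0,x1,y0,y1=[int(q*k) for q in roi];z[y0:y1,x0:x1]=g[y0:y1,x0:x1];return z
def stats(g):
    y,x=np.nonzero(g); return x.size,np.round([x.mean(),y.mean(),x.min(),x.max(),y.min(),y.max()],1)
red=((0,110,60),(9,255,255),True)
A,B=v['a'],v['b']
for n,ra,rb in (('peg',(385,405,240,280),(470,500,255,300)),('knob',(420,445,345,375),(275,305,338,372)),('knobL',(360,382,385,412),(203,222,328,350)),('knobR',(460,480,385,410),(230,250,392,416))):
    sa=stats(mask(A,ra,*red));sb=stats(mask(B,rb,*red)); print(n,sa,sb)
    a,b=sa[1],sb[1]
    print(' mid',*two(m,a[:2],m2,b[:2]),'top',*two(m,(a[0],a[4]),m2,(b[0],b[4])))
gr=((40,60,20),(90,255,255)); bl=((100,60,20),(125,255,255))
for n,c,ra,rb in (('lid',gr,(400,465,345,392),(250,325,340,395)),('bank',bl,(300,345,240,280),(395,450,215,270))):
    for im,mm,ro in ((A,m,ra),(B,m2,rb)):
        g=mask(im,ro,*c); cs=max(cv2.findContours(g,0,2)[0],key=cv2.contourArea)
        p=cv2.approxPolyDP(cs,2.,True)[:,0]; print(n,p.tolist())
        zz=18+11 if n=='lid' else 88
        print(np.round([onz(mm,q,zz)[:2] for q in p]).tolist())
cv2.imwrite('pics/crop1.png',np.hstack([cv2.resize(q[...,::-1],(400,400),interpolation=cv2.INTER_CUBIC) for q in (A[150:260,180:290],B[120:230,240:350])]))
E
```

```text
peg (3, array([252., 161., 252., 252., 160., 162.])) (22, array([308.5, 175.2, 308. , 310. , 170. , 183. ]))
 mid [474.91435486 -32.00179545  55.92066502] 12.876533248703115 top [476.55450106 -30.59684988  66.07233596] 3.8163403412619856
knob (43, array([276.5, 229.3, 274. , 279. , 225. , 234. ])) (86, array([183.6, 226.3, 180. , 187. , 220. , 233. ]))
 mid [587.5066889  306.85254716  44.63060513] 3.3163768275541643 top [587.08509491 305.47446554  59.06048366] 2.2454959246525457
knobL (17, array([236.8, 253.6, 236. , 238. , 251. , 257. ])) (33, array([136.2, 216.5, 134. , 139. , 213. , 220. ]))
 mid [718.23570341 324.48273561  31.04484323] 4.176162159934347 top [717.55075223 323.55973047  39.53948818] 3.21127864615516
knobR (12, array([300.1, 251.2, 299. , 301. , 249. , 253. ])) (43, array([152.6, 258.3, 150. , 155. , 254. , 263. ]))
 mid [575.02018992 402.80849141  33.25359067] 5.578370101006342 top [575.2956382  401.69066985  41.3467259 ] 3.4232681609585343
lid [[290, 236], [281, 228], [283, 236], [277, 240], [269, 234], [272, 229], [262, 234], [274, 244]]
[[560.0, 331.0], [563.0, 290.0], [576.0, 322.0], [599.0, 327.0], [605.0, 295.0], [587.0, 281.0], [621.0, 285.0], [615.0, 337.0]]
lid [[205, 229], [189, 223], [193, 232], [184, 238], [176, 234], [179, 230], [178, 224], [164, 236], [164, 241], [189, 250], [206, 234]]
[[559.0, 276.0], [603.0, 278.0], [572.0, 298.0], [573.0, 323.0], [597.0, 323.0], [602.0, 309.0], [620.0, 294.0], [612.0, 342.0], [600.0, 353.0], [538.0, 346.0], [545.0, 288.0]]
bank [[199, 159], [200, 165], [213, 163], [202, 163]]
[[642.0, -98.0], [655.0, -58.0], [613.0, -48.0], [644.0, -67.0]]
bank [[260, 144], [261, 147], [277, 149], [278, 146], [280, 149], [281, 146], [269, 146], [270, 141], [268, 145]]
[[645.0, -58.0], [630.0, -42.0], [586.0, -54.0], [595.0, -73.0], [579.0, -58.0], [588.0, -78.0], [616.0, -60.0], [634.0, -92.0], [622.0, -64.0]]
```

View pics/crop1.png

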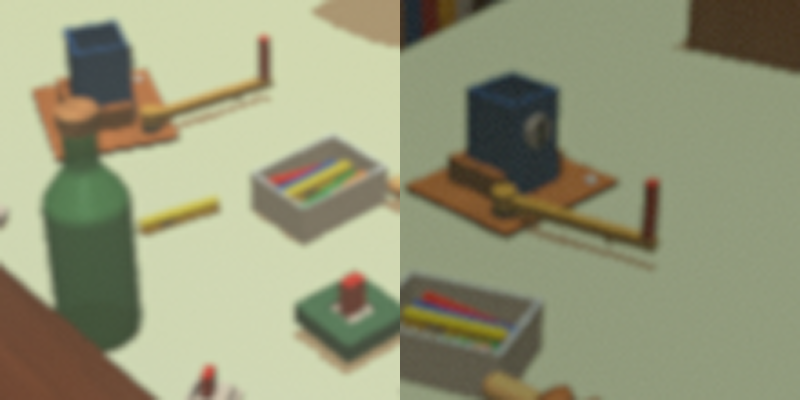

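The crop confirms it: a green cap with a white head and a red knob through its window, and the keeper bar standing well open. The measured knob top is 59 mm against 57 expected, and the peg top 66 against 68, so both hold. Next I go above the cradle for a wrist view.

```bash
python3 -m inch '[{"tx":0.15,"ty":0.15,"tz":0.2},{"tx":0.3,"ty":0.3,"tz":0.2},{"tx":0.45,"ty":0.45,"tz":0.2},{"tx":0.6,"ty":0.6,"tz":0.2},{"tx":0.75,"ty":0.75,"tz":0.2},{"tx":0.9,"ty":0.9,"tz":0.2},{"tx":1,"ty":1,"tz":0.2},{"tx":1,"ty":1,"tz":0.2}]' && python3 -m inch '[{"ty":0.2},{"ty":0.4},{"ty":0.6},{"ty":0.6},{"ty":0.6},{"ty":0.6}]'
python3 - <<'E'
from h import *
import pickle
c,m=snap('wrist'); np.save('w1.npy',c); pickle.dump(m,open('w1.pkl','wb'))
cv2.imwrite('pics/w1.png',cv2.resize(c[...,::-1],(800,600),interpolation=cv2.INTER_CUBIC))
print(observe()['tcp_pos'],ray(m,(256,192),True))
E
```

```text
[ 209.98500895 -508.10934196  218.3116606 ] (array([ 272.05637895, -483.51291241,  382.85725732]), array([-0.22516743, -0.09146109, -0.97001778]))validation failed for argument at $[0]...
```

View pics/w1.png

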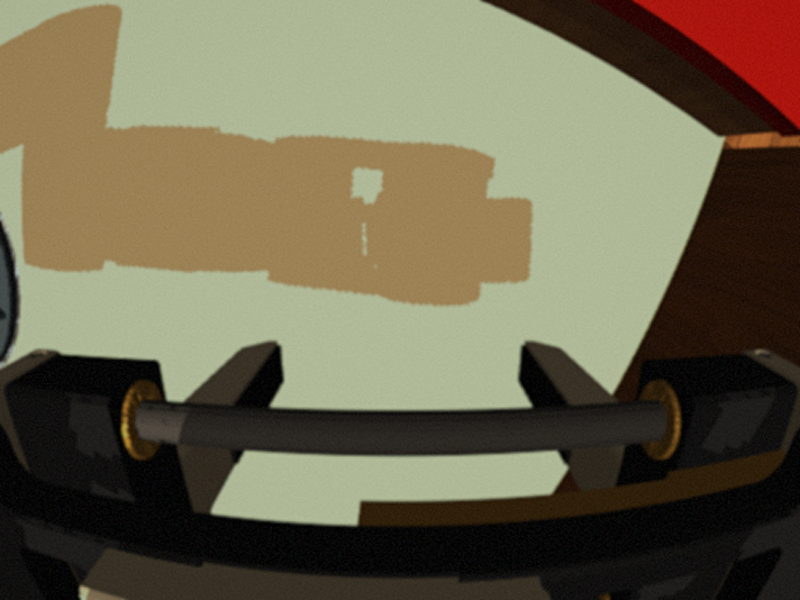

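The move was refused, probably because every field is needed; the picture shows only the shelf, the arm's shadow and the fingers. I'll give all five fields.

```bash
python3 -m inch '[{"tx":0.15,"ty":0.15,"tz":0.2,"roll":0,"grip":93},{"tx":0.3,"ty":0.3,"tz":0.2,"roll":0,"grip":93},{"tx":0.45,"ty":0.45,"tz":0.2,"roll":0,"grip":93},{"tx":0.6,"ty":0.6,"tz":0.2,"roll":0,"grip":93},{"tx":0.75,"ty":0.75,"tz":0.2,"roll":0,"grip":93},{"tx":0.9,"ty":0.9,"tz":0.2,"roll":0,"grip":93},{"tx":1,"ty":1,"tz":0.2,"roll":0,"grip":93},{"tx":1,"ty":1,"tz":0.2,"roll":0,"grip":93}]' && python3 -m inch '[{"tx":0,"ty":0.2,"tz":0,"roll":0,"grip":93},{"tx":0,"ty":0.4,"tz":0,"roll":0,"grip":93},{"tx":0,"ty":0.6,"tz":0,"roll":0,"grip":93},{"tx":0,"ty":0.6,"tz":0,"roll":0,"grip":93},{"tx":0,"ty":0.6,"tz":0,"roll":0,"grip":93},{"tx":0,"ty":0.6,"tz":0,"roll":0,"grip":93}]'
python3 - <<'E'
from h import *
import pickle
c,m=snap('wrist'); np.save('w1.npy',c); pickle.dump(m,open('w1.pkl','wb'))
cv2.imwrite('pics/w2.png',cv2.resize(c[...,::-1],(800,600),interpolation=cv2.INTER_CUBIC))
print(observe()['tcp_pos'],observe()['ee_rot'],ray(m,(256,192),True))
E
```

```text
time_s: 1.0
tcp_pos: [462.1, -255.3, 268.6]
ee_rot: [-3.08, -0.616, -0.001]
contact_force: [-0.5, 0.2, -0.4]
width: 1.001
gripper_force: 0.0
time_s: 1.6
tcp_pos: [460.1, -109.1, 268.6]
ee_rot: [3.081, 0.611, -0.0]
contact_force: [0.1, 0.1, -0.3]
width: 1.003
gripper_force: 0.0
[ 460.07971679 -109.33932714  268.5562456 ] [ 3.08178540e+00  6.09519041e-01 -1.72294581e-04] (array([522.17573243, -84.39927726, 433.21456197]), array([-0.22496619, -0.09234537, -0.96998069]))
```

View pics/w2.png

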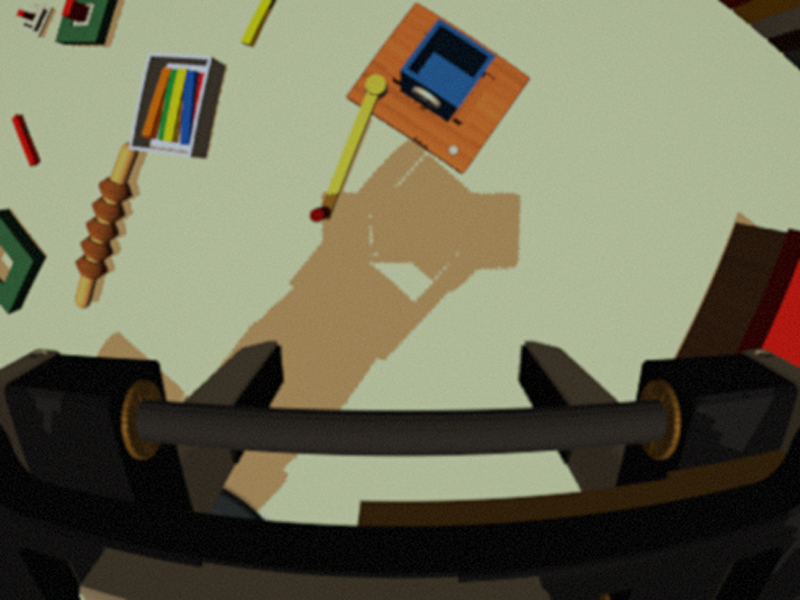

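The wrist view (800x600) shows the cradle plate with corners at about (417,4), (528,79), (463,173) and (347,98). The bank is at (448,60), the hinge at (375,85), the peg top at (318,215), the basket at (178,105) and the roller at (103,230).

```bash
python3 - <<'E'
from h import *
import pickle
c=np.load('w1.npy'); m=pickle.load(open('w1.pkl','rb')); k=.64
h=cv2.cvtColor(c,cv2.COLOR_RGB2HSV)
def reg(lo,hi,x0,x1,y0,y1):
    g=np.zeros(h.shape[:2],np.uint8); s=np.s_[int(y0*k):int(y1*k),int(x0*k):int(x1*k)]; g[s]=cv2.inRange(h,lo,hi)[s]; return g
f=lambda p,z:onz(m,p,z,True)
for q in ((250,50),(270,60),(290,90),(230,60)): print(q,h[q[1],q[0]])
# plate: everything not cream in ROI -> hull quad
g=reg((3,120,60),(16,255,255),335,540,0,180)
g|=reg((100,60,20),(130,255,255),335,540,0,180)
P=np.vstack([x for x in cv2.findContours(g,0,2)[0] if cv2.contourArea(x)>30])[:,0]
W=np.array([f(p,8)[:2] for p in P],np.float32)
r_=cv2.minAreaRect(W); print('plate rect',r_, '\n quad', [np.round(f((x*k,y*k),8)[:2],1).tolist() for x,y in ((417,4),(528,79),(463,173),(347,98))])
g=reg((100,60,20),(130,255,255),380,510,10,130)
W=np.array([f(p,88)[:2] for p in np.vstack(cv2.findContours(g,0,2)[0])[:,0]],np.float32)
print('bank',cv2.minAreaRect(W))
Y=reg((22,120,60),(33,255,255),315,395,65,225); y,x=np.nonzero(Y)
cap=Y.copy(); cap[int(98*k):]=0; yy,xx=np.nonzero(cap)
print('hinge cap px',xx.mean(),yy.mean(),xx.size,[np.round(f((xx.mean(),yy.mean()),z),1) for z in (26,30,34)])
B=Y.copy();B[:int(105*k)]=0; yb,xb=np.nonzero(B); W=np.array([f(p,24)[:2] for p in zip(xb,yb)]);
print('bar line',cv2.fitLine(W.astype(np.float32),2,0,.01,.01).ravel())
R=reg((0,150,40),(9,255,255),300,335,200,230)|reg((170,150,40),(180,255,255),300,335,200,230); y,x=np.nonzero(R)
print('pegtop',x.size,x.mean(),y.mean(),f((x.mean(),y.mean()),68),f((x.mean(),y.mean()),60))
G=reg((40,60,20),(90,255,255),50,120,0,50)
W=np.array([f(p,29)[:2] for p in np.vstack(cv2.findContours(G,0,2)[0])[:,0]],np.float32);print('lid(cut)',cv2.minAreaRect(W))
E
```

```text
(250, 50) [ 11 195 158]
(270, 60) [ 38  33 145]
(290, 90) [ 13 197 175]
(230, 60) [ 13 197 173]
plate rect ((623.0849609375, -80.76457214355469), (127.89046478271484, 114.708740234375), 78.28810119628906) 
 quad [[690.6, -32.0], [664.4, -154.3], [555.5, -132.5], [579.9, -8.6]]
bank ((617.7844848632812, -80.07799530029297), (51.651695251464844, 62.82966613769531), 78.54489135742188)
hinge cap px 239.7388535031847 54.681528662420384 157 [array([596.6, -29.8,  26. ]), array([595.9, -30.4,  30. ]), array([595.2, -30.9,  34. ])]
bar line [ 9.9997544e-01  7.0056119e-03  5.3594202e+02 -3.1145189e+01]
pegtop 68 203.9558823529412 136.61764705882354 [478.23788843 -32.8432559   68.        ] [477.27543296 -31.71392478  60.        ]
lid(cut) ((580.775146484375, 298.4284362792969), (49.002586364746094, 72.78697204589844), 8.721723556518555)
```

The plate measures 128x115 mm (130x116 real). Its centre is (623,-81) and its yaw -0.204 rad; the hinge predicted from that, (597,-30), matches the one seen. The peg is at (476,-32), which gives q of about 1.345. I'll go down on the peg and pinch it.

```bash
python3 -m inch '[{"tx":0.03,"ty":0.15,"tz":-0.2,"roll":0.25,"grip":50},{"tx":0.064,"ty":0.305,"tz":-0.4,"roll":0.5,"grip":50},{"tx":0.064,"ty":0.305,"tz":-0.6,"roll":0.7,"grip":50},{"tx":0.064,"ty":0.305,"tz":-0.7,"roll":0.7,"grip":50},{"tx":0.064,"ty":0.305,"tz":-0.7,"roll":0.7,"grip":50},{"tx":0.064,"ty":0.305,"tz":-0.8,"roll":0.7,"grip":50},{"tx":0.064,"ty":0.305,"tz":-0.88,"roll":0.7,"grip":50},{"tx":0.064,"ty":0.305,"tz":-0.95,"roll":0.7,"grip":50}]' 15 && python3 -m inch '[{"tx":0,"ty":0,"tz":0,"roll":0,"grip":50},{"tx":0,"ty":0,"tz":0,"roll":0,"grip":5},{"tx":0,"ty":0,"tz":0,"roll":0,"grip":5},{"tx":0,"ty":0,"tz":0,"roll":0,"grip":5},{"tx":0,"ty":0,"tz":0,"roll":0,"grip":5},{"tx":0,"ty":0,"tz":0,"roll":0,"grip":5},{"tx":0,"ty":0,"tz":0,"roll":0,"grip":5}]' 15
python3 - <<'E'
import numpy as np
# arc waypoints relative to peg start
H=np.array([596.9,-29.6]);P=np.array([476,-32.]);th=-.204
a0=np.arctan2(*(P-H)[::-1])%(2*np.pi); print(np.linalg.norm(P-H),a0)
aend=(-np.pi/2+th)%(2*np.pi)
for R in (121,122):
  for a in np.linspace(a0,aend,11): print(np.round((H+R*np.array([np.cos(a),np.sin(a)])-P)/250,3),end=' ')
  print()
E
```

```text
time_s: 2.45
tcp_pos: [477.3, -33.5, 32.4]
ee_rot: [2.928, 1.135, 0.003]
contact_force: [-0.8, 0.2, -0.9]
width: 0.537
gripper_force: 0.0
time_s: 3.15
tcp_pos: [475.9, -32.0, 31.3]
ee_rot: [-2.928, -1.139, 0.0]
contact_force: [-1.9, 0.0, 2.3]
width: 0.122
gripper_force: 15.0
120.92381899361264 3.1614411632759185
[-0. -0.] [ 0.005 -0.065] [ 0.02  -0.128] [ 0.042 -0.189] [ 0.073 -0.247] [ 0.111 -0.3  ] [ 0.156 -0.347] [ 0.207 -0.388] [ 0.263 -0.421] [ 0.323 -0.447] [ 0.386 -0.464] 
[-0.004 -0.   ] [ 0.001 -0.066] [ 0.016 -0.13 ] [ 0.039 -0.191] [ 0.07  -0.249] [ 0.108 -0.302] [ 0.154 -0.35 ] [ 0.205 -0.391] [ 0.261 -0.425] [ 0.321 -0.451] [ 0.385 -0.468]
```

The peg is pinched at about 11.3 mm of opening. Now I swing it along the arc, the first part first.

```bash
python3 -m inch '[{"tx":0.003,"ty":-0.065,"tz":0,"roll":0,"grip":5},{"tx":0.018,"ty":-0.129,"tz":0,"roll":0,"grip":5},{"tx":0.041,"ty":-0.19,"tz":0,"roll":0,"grip":5},{"tx":0.072,"ty":-0.248,"tz":0,"roll":0,"grip":5},{"tx":0.11,"ty":-0.301,"tz":0,"roll":0,"grip":5},{"tx":0.155,"ty":-0.348,"tz":0,"roll":0,"grip":5},{"tx":0.155,"ty":-0.348,"tz":0,"roll":0,"grip":5}]' 15
```

```text
time_s: 3.85
tcp_pos: [516.0, -120.7, 31.1]
ee_rot: [2.928, 1.137, 0.001]
contact_force: [-1.5, -1.7, 5.5]
width: 0.127
gripper_force: 15.0
```

```bash
python3 -m inch '[{"tx":0.051,"ty":-0.042,"tz":0,"roll":0,"grip":5},{"tx":0.107,"ty":-0.075,"tz":0,"roll":0,"grip":5},{"tx":0.167,"ty":-0.101,"tz":0,"roll":0,"grip":5},{"tx":0.2,"ty":-0.11,"tz":0,"roll":0,"grip":5},{"tx":0.23,"ty":-0.118,"tz":0,"roll":0,"grip":5},{"tx":0.24,"ty":-0.12,"tz":0,"roll":0,"grip":5},{"tx":0.24,"ty":-0.12,"tz":0,"roll":0,"grip":5}]' 15
```

```text
time_s: 4.55
tcp_pos: [573.0, -148.5, 30.9]
ee_rot: [-2.925, -1.138, 0.006]
contact_force: [-11.2, -0.4, 10.0]
width: 0.128
gripper_force: 15.0
```

About 11 N against the stop, with the peg at its shut position. I'll release, rise, and move to a view of both the cradle and the lids.

```bash
python3 -m inch '[{"tx":0.23,"ty":0,"tz":0,"roll":0,"grip":5},{"tx":-0.01,"ty":0,"tz":0,"roll":0,"grip":40}]' 15 2>&1 | tail -0; python3 -c "
from rig import observe;o=observe();print(o['time_s'],o['tcp_pos'],o['contact_force'],o['width'])"
```

```text
4.75 [ 593.70963999 -153.19791021   34.07031043] [17.78368483 27.42517881  4.98202926] 0.2318917458378072
```

I typed a wrong first row there (tx 0.23), a slip of mine. I'll settle back to the peg's position with the fingers open and check the state.

```bash
python3 -m inch '[{"tx":0,"ty":0,"tz":0,"roll":0,"grip":40},{"tx":0,"ty":0,"tz":0,"roll":0,"grip":40},{"tx":0,"ty":0,"tz":0,"roll":0,"grip":40}]' 15
python3 - <<'E'
from h import *
a,m=snap('scene'); b,m2=snap('side')
cv2.imwrite('pics/crop2.png',np.hstack([cv2.resize(q[...,::-1],(400,400),interpolation=cv2.INTER_CUBIC) for q in (a[140:220,180:260],b[110:190,240:320])]))
E
```

```text
time_s: 5.05
tcp_pos: [575.4, -149.0, 31.4]
ee_rot: [2.927, 1.139, 0.001]
contact_force: [0.5, 0.0, -0.1]
width: 0.427
gripper_force: 0.0
```

View pics/crop2.png

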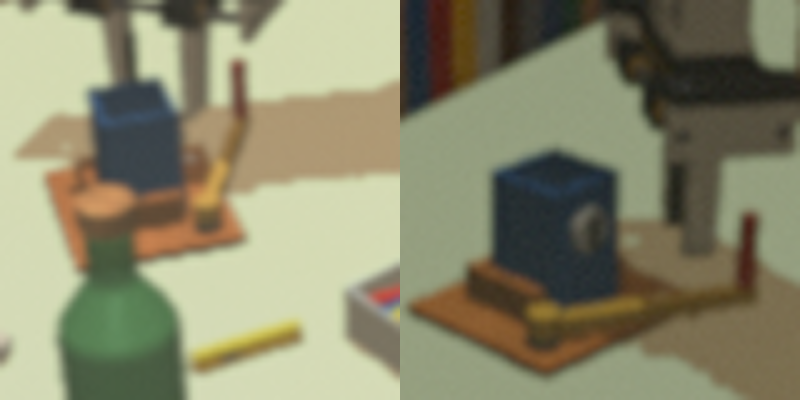

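The picture shows that my slip pulled the bar partly open again: the peg (scene crop (238,62), side crop (748,215)) now stands outside the fingers. The bank stands undisturbed. I'll locate the peg and redo the swing.

```bash
python3 -m inch '[{"tx":0,"ty":0,"tz":0.1,"roll":0,"grip":50},{"tx":0,"ty":0,"tz":0.25,"roll":0,"grip":50},{"tx":0,"ty":0,"tz":0.35,"roll":0,"grip":50},{"tx":0,"ty":0,"tz":0.35,"roll":0,"grip":50}]' 
python3 - <<'E'
from h import *
m=imaging.camera_model('scene');m2=imaging.camera_model('side')
p,e=two(m,(180+238/5,140+62/5),m2,(240+348/5,110+213/5)); print(p,e)
H=np.array([596.9,-29.6]);d=p[:2]-H
a=np.arctan2(d[1],d[0])%(2*np.pi); q=(2*np.pi-np.pi/2-.204)-a; print(np.linalg.norm(d),'q',q)
aend=(2*np.pi-np.pi/2-.204)
c=np.array([575.1,-149.4-0.0])
for t in np.linspace(q,-.02,7): s=aend-t; print(round(t,2),np.round(H+121.7*np.array([np.cos(s),np.sin(s)]),1))
o=observe(); print(o['tcp_pos'])
E
```

```text
time_s: 5.55
tcp_pos: [577.0, -149.7, 122.5]
ee_rot: [2.924, 1.137, 0.008]
contact_force: [0.8, 0.5, -0.3]
width: 0.534
gripper_force: 0.0
[ 523.50397608 -125.61415566   66.76767527] 0.9365893894346109
120.85402109546729 q 0.4486720181439052
0.45 [ 523.  -126.3]
0.37 [ 530.8 -131.8]
0.29 [ 538.9 -136.6]
0.21 [ 547.5 -140.8]
0.14 [ 556.3 -144.3]
0.06 [ 565.4 -147.1]
-0.02 [ 574.6 -149.2]
[ 576.95921133 -149.68753941  122.49109577]
```

```bash
python3 -m inch '[{"tx":-0.1,"ty":0.045,"tz":0,"roll":0,"grip":50},{"tx":-0.206,"ty":0.092,"tz":0,"roll":0,"grip":50},{"tx":-0.206,"ty":0.092,"tz":0,"roll":0,"grip":50},{"tx":-0.206,"ty":0.092,"tz":-0.1,"roll":0,"grip":50},{"tx":-0.206,"ty":0.092,"tz":-0.2,"roll":0,"grip":50},{"tx":-0.206,"ty":0.092,"tz":-0.3,"roll":0,"grip":50},{"tx":-0.206,"ty":0.092,"tz":-0.35,"roll":0,"grip":50},{"tx":-0.206,"ty":0.092,"tz":-0.35,"roll":0,"grip":50}]' 15 && python3 -m inch '[{"tx":0,"ty":0,"tz":0,"roll":0,"grip":5},{"tx":0,"ty":0,"tz":0,"roll":0,"grip":5},{"tx":0,"ty":0,"tz":0,"roll":0,"grip":5},{"tx":0,"ty":0,"tz":0,"roll":0,"grip":5},{"tx":0,"ty":0,"tz":0,"roll":0,"grip":5},{"tx":0,"ty":0,"tz":0,"roll":0,"grip":5}]' 15
```

```text
time_s: 6.35
tcp_pos: [522.7, -125.9, 29.5]
ee_rot: [-2.926, -1.138, 0.003]
contact_force: [-0.4, -0.8, 0.3]
width: 0.538
gripper_force: 0.0
time_s: 6.95
tcp_pos: [523.4, -126.1, 31.4]
ee_rot: [2.928, 1.139, 0.0]
contact_force: [-0.6, -0.1, 2.3]
width: 0.124
gripper_force: 15.0
```

```bash
python3 -m inch '[{"tx":0.031,"ty":-0.022,"tz":0,"roll":0,"grip":5},{"tx":0.063,"ty":-0.042,"tz":0,"roll":0,"grip":5},{"tx":0.098,"ty":-0.059,"tz":0,"roll":0,"grip":5},{"tx":0.133,"ty":-0.073,"tz":0,"roll":0,"grip":5},{"tx":0.169,"ty":-0.084,"tz":0,"roll":0,"grip":5},{"tx":0.206,"ty":-0.093,"tz":0,"roll":0,"grip":5},{"tx":0.206,"ty":-0.093,"tz":0,"roll":0,"grip":5}]' 15 && python3 -m inch '[{"tx":0,"ty":0,"tz":0,"roll":0,"grip":40},{"tx":0,"ty":0,"tz":0,"roll":0,"grip":40},{"tx":0,"ty":0,"tz":0,"roll":0,"grip":40},{"tx":0,"ty":0,"tz":0,"roll":0,"grip":40},{"tx":0,"ty":0,"tz":0.1,"roll":0,"grip":40},{"tx":0,"ty":0,"tz":0.25,"roll":0,"grip":40},{"tx":0,"ty":0,"tz":0.4,"roll":0,"grip":40},{"tx":0,"ty":0,"tz":0.6,"roll":0,"grip":40}]' 15
```

```text
time_s: 7.65
tcp_pos: [573.3, -148.4, 30.6]
ee_rot: [-2.924, -1.137, 0.008]
contact_force: [-12.9, 7.8, 12.3]
width: 0.127
gripper_force: 15.0
time_s: 8.45
tcp_pos: [574.0, -149.1, 181.4]
ee_rot: [-2.926, -1.138, 0.003]
contact_force: [0.5, -0.0, -0.6]
width: 0.43
gripper_force: 0.0
```

```bash
python3 -m inch '[{"tx":-0.06,"ty":0.15,"tz":0.1,"roll":0,"grip":40},{"tx":-0.12,"ty":0.3,"tz":0.2,"roll":0,"grip":40},{"tx":-0.18,"ty":0.45,"tz":0.3,"roll":0,"grip":40},{"tx":-0.24,"ty":0.6,"tz":0.36,"roll":0,"grip":40},{"tx":-0.3,"ty":0.75,"tz":0.36,"roll":0,"grip":40},{"tx":-0.3,"ty":0.9,"tz":0.36,"roll":0,"grip":40},{"tx":-0.3,"ty":0.98,"tz":0.36,"roll":0,"grip":40},{"tx":-0.3,"ty":0.98,"tz":0.36,"roll":0,"grip":40}]'
python3 - <<'E'
from h import *
import pickle
m=imaging.camera_model('wrist');print(observe()['tcp_pos'],observe()['ee_rot']);c=imaging.capture('wrist'); np.save('w3.npy',c); pickle.dump(m,open('w3.pkl','wb'))
cv2.imwrite('pics/w3.png',cv2.resize(c[...,::-1],(800,600),interpolation=cv2.INTER_CUBIC))
E
```

```text
time_s: 9.25
tcp_pos: [499.7, 97.6, 271.3]
ee_rot: [-2.926, -1.143, -0.001]
contact_force: [-0.6, 0.0, -0.3]
width: 0.433
gripper_force: 0.0
[499.67355272  97.6130204  271.27873028] [-2.92628201e+00 -1.14255569e+00 -8.53930228e-04]
```

View pics/w3.png

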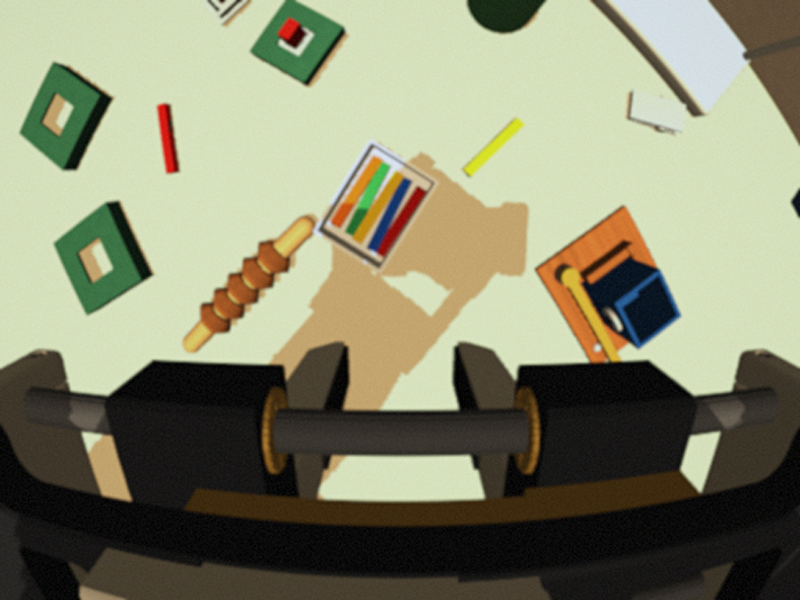

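The wrist view shows the keeper shut across the bank's front (hinge (568,275) to (615,360)). The pair is at (298,42), with knob top (291,30), and the bottle is at (505,5). Next I measure the lid's top face and the knob, and check the bar's angle.

```bash
python3 - <<'E'
from h import *
import pickle
c=np.load('w3.npy'); m=pickle.load(open('w3.pkl','rb')); k=.64
h=cv2.cvtColor(c,cv2.COLOR_RGB2HSV)
def reg(lo,hi,x0,x1,y0,y1):
    g=np.zeros(h.shape[:2],np.uint8); s=np.s_[int(y0*k):int(y1*k),int(x0*k):int(x1*k)]; g[s]=cv2.inRange(h,lo,hi)[s]; return g
f=lambda p,z:onz(m,p,z,True)[:2]
print('lid v',[h[int(y*k),int(x*k)].tolist() for x,y in ((265,45),(305,75),(328,60),(291,30))])
for vmin in (70,85):
  G=reg((50,80,vmin),(90,255,255),240,355,0,95)
  P=max(cv2.findContours(G,0,2)[0],key=cv2.contourArea)[:,0]
  W=np.array([f(p,29) for p in P],np.float32); print('lid top',vmin,cv2.minAreaRect(W))
R=reg((0,150,130),(9,255,255),270,315,5,55)|reg((170,150,130),(180,255,255),270,315,5,55); y,x=np.nonzero(R)
P=cv2.findContours(R,0,2)[0][0][:,0]
print('knob',x.size,f((x.mean(),y.mean()),57),cv2.minAreaRect(np.array([f(p,57) for p in P],np.float32)))
Y=reg((20,120,90),(35,255,255),575,640,285,362); y,x=np.nonzero(Y); W=np.array([f(p,24) for p in zip(x,y)],np.float32)
print('bar',cv2.fitLine(W,2,0,.01,.01).ravel(), 'expect dir',-np.sin(.204),-np.cos(.204))
B=reg((95,60,20),(130,255,255),580,690,255,352); P=np.vstack(cv2.findContours(B,0,2)[0])[:,0]
for q in ((655,260),(680,310),(637,347),(612,300)): print('bank rim px',q,f((q[0]*k,q[1]*k),88))
g=reg((3,120,60),(16,255,255),530,700,200,362)
print('bottle',f((505*k,5*k),0))
for q in ((622,207),(537,268)): print('plate',f((q[0]*k,q[1]*k),8))
E
```

```text
lid v [[65, 126, 119], [65, 123, 124], [19, 109, 168], [2, 231, 214]]
lid top 70 ((587.6167602539062, 304.33489990234375), (61.8123779296875, 61.965248107910156), 8.557799339294434)
lid top 85 ((587.5857543945312, 304.541015625), (61.8123779296875, 61.54831314086914), 8.557799339294434)
knob 108 [587.70183407 304.94151552] ((587.6603393554688, 304.9368591308594), (18.269020080566406, 11.830170631408691), 10.842193603515625)
bar [ 2.0612119e-01  9.7852647e-01  5.8594934e+02 -8.5767403e+01] expect dir -0.20258799729986382 -0.9792640621150305
bank rim px (655, 260) [655.87065373 -51.3726261 ]
bank rim px (680, 310) [ 646.28672372 -105.77002321]
bank rim px (637, 347) [594.00232461 -97.99138819]
bank rim px (612, 300) [604.0817971  -46.36838093]
bottle [753.18026022 192.39018988]
plate [688.82620251 -27.84546493]
plate [582.80521434  -5.88515183]
```

The lid centre is (587.6,304.5), 62 mm wide, and the knob is 18x12 with its x axis at about 9.5°; both agree with the given sizes. The bar's direction matches q = 0 to 0.2°. I move above the knob and check once more there.

```bash
python3 -m inch '[{"tx":0.07,"ty":0.16,"tz":0,"roll":-0.25,"grip":40},{"tx":0.14,"ty":0.32,"tz":0,"roll":-0.5,"grip":40},{"tx":0.21,"ty":0.48,"tz":0,"roll":-0.75,"grip":40},{"tx":0.28,"ty":0.64,"tz":0,"roll":-0.8,"grip":40},{"tx":0.352,"ty":0.8,"tz":-0.1,"roll":-0.8,"grip":40},{"tx":0.352,"ty":0.836,"tz":-0.25,"roll":-0.8,"grip":40},{"tx":0.352,"ty":0.836,"tz":-0.4,"roll":-0.8,"grip":40},{"tx":0.352,"ty":0.836,"tz":-0.56,"roll":-0.8,"grip":40}]' && python3 -m inch '[{"tx":0,"ty":0,"tz":0,"roll":-0.2,"grip":40},{"tx":0,"ty":0,"tz":0,"roll":-0.35,"grip":40},{"tx":0,"ty":0,"tz":0,"roll":-0.35,"grip":40},{"tx":0,"ty":0,"tz":0,"roll":-0.35,"grip":40}]'
cat > knob.py <<'E'
from h import *
import sys
z=float(sys.argv[1])
m=imaging.camera_model('wrist'); o=observe(); c=imaging.capture('wrist'); np.save('w4.npy',c)
h=cv2.cvtColor(c,cv2.COLOR_RGB2HSV); R=cv2.inRange(h,(0,150,110),(9,255,255))|cv2.inRange(h,(170,150,110),(180,255,255))
ct=[q for q in cv2.findContours(R,0,2)[0] if cv2.contourArea(q)>15]
for q in ct:
    W=np.array([onz(m,p,z,True)[:2] for p in q[:,0]],np.float32); print(q[:,0].mean(0),cv2.minAreaRect(W))
Rm=cv2.Rodrigues(o['ee_rot'])[0]; print(o['tcp_pos'],'tool y deg',np.degrees(np.arctan2(Rm[1,1],Rm[0,1])),o['joint_pos'].round(2))
E
python3 knob.py 57
```

```text
time_s: 10.1
tcp_pos: [588.4, 303.7, 129.6]
ee_rot: [3.096, 0.534, 0.001]
contact_force: [1.6, 0.8, -0.3]
width: 0.429
gripper_force: 0.0
time_s: 10.5
tcp_pos: [588.3, 303.8, 131.2]
ee_rot: [3.13, 0.264, 0.0]
contact_force: [-0.6, -0.2, -0.2]
width: 0.431
gripper_force: 0.0
[209.65 314.95] ((463.5096740722656, 329.6372985839844), (11.64168930053711, 13.701980590820312), 12.958272933959961)
[254.71428571 201.85714286] ((588.57421875, 306.0840759277344), (16.449735641479492, 10.927212715148926), 9.58803939819336)
[149.05555556 190.22222222] ((582.3629760742188, 395.6252746582031), (11.546051025390625, 7.7242960929870605), 86.08055877685547)
[256.14285714  46.23809524] ((713.5360717773438, 323.7477722167969), (11.383132934570312, 7.505649566650391), 44.46073913574219)
[588.34709357 303.76145077 131.20641958] tool y deg -80.36927169103342 [ 0.41  0.64  1.41 -0.    1.09  1.81]
```

```bash
python3 -m inch '[{"tx":0,"ty":0.003,"tz":-0.1,"roll":0,"grip":40},{"tx":0,"ty":0.003,"tz":-0.2,"roll":0,"grip":40},{"tx":0,"ty":0.003,"tz":-0.3,"roll":0,"grip":40},{"tx":0,"ty":0.003,"tz":-0.36,"roll":0,"grip":40},{"tx":0,"ty":0.003,"tz":-0.388,"roll":0,"grip":40},{"tx":0,"ty":0.003,"tz":-0.388,"roll":0,"grip":40},{"tx":0,"ty":0.003,"tz":-0.388,"roll":0,"grip":40}]' 30 && python3 -m inch '[{"tx":0,"ty":0,"tz":0,"roll":0,"grip":5},{"tx":0,"ty":0,"tz":0,"roll":0,"grip":5},{"tx":0,"ty":0,"tz":0,"roll":0,"grip":5},{"tx":0,"ty":0,"tz":0,"roll":0,"grip":5},{"tx":0,"ty":0,"tz":0,"roll":0,"grip":5},{"tx":0,"ty":0,"tz":0,"roll":0,"grip":5},{"tx":0,"ty":0,"tz":0,"roll":0,"grip":5}]' 30
```

```text
time_s: 11.25
tcp_pos: [588.4, 305.7, 35.2]
ee_rot: [-3.13, -0.262, -0.002]
contact_force: [0.3, 0.3, 0.1]
width: 0.43
gripper_force: 0.0
time_s: 11.95
tcp_pos: [587.7, 305.5, 34.2]
ee_rot: [-3.131, -0.262, 0.0]
contact_force: [-0.1, 0.7, 0.5]
width: 0.127
gripper_force: 30.0
```

Gripped at 11.8 mm (12 real). Lift gently.

```bash
python3 -m inch '[{"tx":0,"ty":0,"tz":0.02,"roll":0,"grip":5},{"tx":0,"ty":0,"tz":0.06,"roll":0,"grip":5},{"tx":0,"ty":0,"tz":0.12,"roll":0,"grip":5},{"tx":0,"ty":0,"tz":0.2,"roll":0,"grip":5},{"tx":0,"ty":0,"tz":0.3,"roll":0,"grip":5},{"tx":0,"ty":0,"tz":0.4,"roll":0,"grip":5},{"tx":0,"ty":0,"tz":0.47,"roll":0,"grip":5},{"tx":0,"ty":0,"tz":0.5,"roll":0,"grip":5}]' 30 && python3 -m inch '[{"tx":0,"ty":-0.03,"tz":0,"roll":-0.1,"grip":5},{"tx":0.02,"ty":-0.1,"tz":0,"roll":-0.2,"grip":5},{"tx":0.04,"ty":-0.2,"tz":0,"roll":-0.3,"grip":5},{"tx":0.06,"ty":-0.3,"tz":0,"roll":-0.4,"grip":5},{"tx":0.07,"ty":-0.4,"tz":0,"roll":-0.5,"grip":5},{"tx":0.07,"ty":-0.5,"tz":0,"roll":-0.6,"grip":5},{"tx":0.07,"ty":-0.58,"tz":0,"roll":-0.74,"grip":5},{"tx":0.07,"ty":-0.6,"tz":0,"roll":-0.74,"grip":5}]' 30
```

```text
time_s: 12.75
tcp_pos: [588.6, 305.8, 162.4]
ee_rot: [-3.129, -0.262, -0.006]
contact_force: [0.6, -0.2, -2.5]
width: 0.126
gripper_force: 30.0
time_s: 13.55
tcp_pos: [605.3, 152.6, 158.8]
ee_rot: [3.124, -0.326, -0.001]
contact_force: [-0.1, 0.3, -2.8]
width: 0.129
gripper_force: 30.0
```

```bash
python3 -m inch '[{"tx":0,"ty":-0.15,"tz":0,"roll":0,"grip":5},{"tx":0,"ty":-0.3,"tz":0,"roll":0,"grip":5},{"tx":0,"ty":-0.4,"tz":0,"roll":0,"grip":5},{"tx":0,"ty":-0.4,"tz":0,"roll":0,"grip":5},{"tx":0,"ty":-0.4,"tz":0,"roll":0,"grip":5}]'
python3 - <<'E'
from h import *
import pickle
m=imaging.camera_model('wrist');print(observe()['tcp_pos']);c=imaging.capture('wrist'); np.save('w5.npy',c); pickle.dump(m,open('w5.pkl','wb'))
cv2.imwrite('pics/w5.png',cv2.resize(c[...,::-1],(800,600),interpolation=cv2.INTER_CUBIC))
E
```

```text
time_s: 14.05
tcp_pos: [605.3, 55.3, 159.0]
ee_rot: [-3.125, 0.319, 0.0]
contact_force: [-0.1, -0.2, -2.8]
width: 0.131
gripper_force: 30.0
[605.26702045  55.28853621 159.01997867]
```

View pics/w5.png

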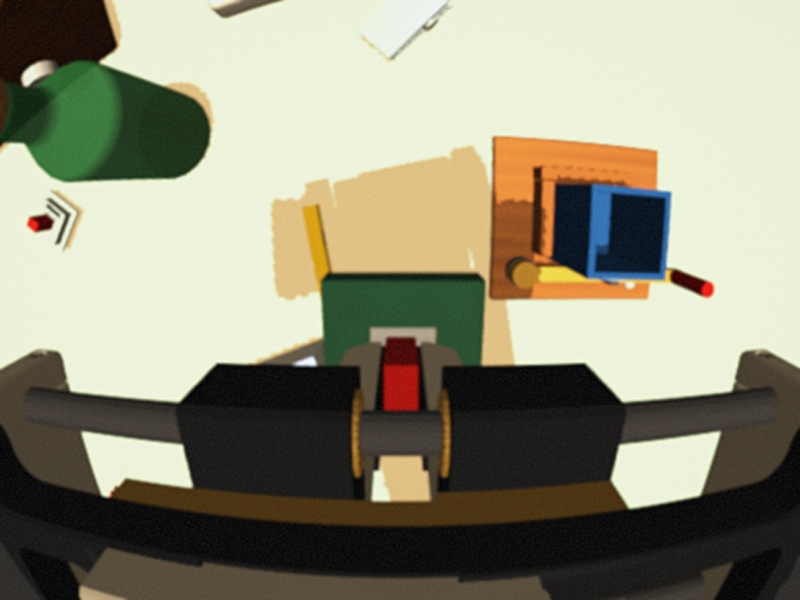

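The view (800x600) shows the keeper shut with its peg at (705,288) and the bank rim's corners at (594,185), (670,191), (667,278), (589,277). The lids hang level and nested, front edge (325,278)-(483,278), with the bottle well away at the left.

```bash
python3 - <<'E'
from h import *
import pickle
c=np.load('w5.npy'); m=pickle.load(open('w5.pkl','rb')); k=.64
h=cv2.cvtColor(c,cv2.COLOR_RGB2HSV); f=lambda p,z:onz(m,p,z,True)[:2]
g=c.mean(2).astype(np.float32)
def corners(L): return cv2.cornerSubPix(g,np.array(L,np.float32)[:,None]*np.float32(k),(3,3),(-1,-1),(3,50,.01))[:,0]
s=np.s_[int(175*k):int(290*k),int(545*k):int(680*k)]
for v in (100,130):
  B=np.zeros(g.shape,np.uint8); B[s]=cv2.inRange(h,(100,100,v),(125,255,255))[s]
  P=np.vstack([q for q in cv2.findContours(B,0,2)[0] if cv2.contourArea(q)>20])[:,0]
  print(v,'rim',cv2.minAreaRect(np.array([f(p,88) for p in P],np.float32)))
C=[(594,185),(670,191),(667,278),(589,277)]
for q in (np.array(C)*k,corners(C)): W=np.array([f(p,88) for p in q]); print(W.round(1).tolist(),W.mean(0))
C=[(493,137),(657,151),(648,298),(491,297)]
W=np.array([f(p,8) for p in corners(C)]);print('plate',W.round(1).tolist(),W.mean(0),np.linalg.norm(np.diff(W,axis=0),axis=1))
# held lid: front corners of top at z=TCPz-34+29
z=159-5
W=np.array([f(p,z) for p in corners([(328,275),(481,275)])]);print('lid edge',W.round(1).tolist(),np.linalg.norm(W[1]-W[0]))
o=observe();Rm=cv2.Rodrigues(o['ee_rot'])[0]; t=o['tcp_pos']; print(t,'yaw x deg',np.degrees(np.arctan2(Rm[1,0],Rm[0,0])))
ex=Rm[:2,0]; ey=Rm[:2,1]; print('expected',t[:2]+31.5*ex-31.5*ey,t[:2]+31.5*ex+31.5*ey)
R=cv2.inRange(h,(0,150,110),(9,255,255)); 
E
```

```text
100 rim ((624.7155151367188, -78.94760131835938), (51.05051040649414, 51.16077423095703), 78.35343933105469)
130 rim ((624.6026611328125, -79.20540618896484), (50.62495422363281, 51.14039611816406), 78.16864013671875)
[[654.0, -60.8], [644.5, -109.3], [594.6, -101.7], [604.9, -50.8]] [624.50981383 -80.67189543]
[[654.0, -60.8], [644.2, -109.6], [591.5, -104.8], [605.3, -48.6]] [623.73725808 -80.97236232]
plate [[693.3, -26.9], [667.3, -153.1], [556.3, -130.0], [582.6, -6.4]] [624.90102722 -79.08525643] [128.87266089 113.40808547 126.36314709]
lid edge [[645.4, 72.7], [634.2, 19.4]] 54.46710877495627
[605.25893695  55.91466584 159.02675778] yaw x deg -11.613698734070502
expected [642.45537441  80.42843825] [629.77270753  18.7182303 ]
```

The bank's centre is (624.6,-79.3), the rim measures 51 mm (52 real), and its yaw is -11.7°, which the lids already have. I carry them above it.

```bash
python3 -m inch '[{"tx":0.02,"ty":-0.1,"tz":0,"roll":0,"grip":5},{"tx":0.04,"ty":-0.2,"tz":0,"roll":0,"grip":5},{"tx":0.06,"ty":-0.3,"tz":0,"roll":0,"grip":5},{"tx":0.078,"ty":-0.4,"tz":0,"roll":0,"grip":5},{"tx":0.078,"ty":-0.49,"tz":0,"roll":0,"grip":5},{"tx":0.078,"ty":-0.54,"tz":0,"roll":0,"grip":5},{"tx":0.078,"ty":-0.54,"tz":0,"roll":0,"grip":5},{"tx":0.078,"ty":-0.54,"tz":0,"roll":0,"grip":5}]' && python3 -m inch '[{"tx":0,"ty":0,"tz":-0.06,"roll":0,"grip":5},{"tx":0,"ty":0,"tz":-0.1,"roll":0,"grip":5},{"tx":0,"ty":0,"tz":-0.12,"roll":0,"grip":5},{"tx":0,"ty":0,"tz":-0.12,"roll":0,"grip":5},{"tx":0,"ty":0,"tz":-0.12,"roll":0,"grip":5}]'
python3 - <<'E'
from h import *
a,m=snap('scene'); b,m2=snap('side')
cv2.imwrite('pics/crop3.png',np.hstack([cv2.resize(q[...,::-1],(400,400),interpolation=cv2.INTER_CUBIC) for q in (a[120:200,170:250],b[90:170,230:310])]))
E
```

```text
time_s: 14.9
tcp_pos: [624.8, -78.5, 159.1]
ee_rot: [-3.125, 0.318, 0.0]
contact_force: [-0.5, -0.3, -3.3]
width: 0.127
gripper_force: 30.0
time_s: 15.4
tcp_pos: [624.9, -79.4, 129.1]
ee_rot: [-3.125, 0.318, 0.0]
contact_force: [0.5, -0.1, -2.6]
width: 0.124
gripper_force: 30.0
```

View pics/crop3.png

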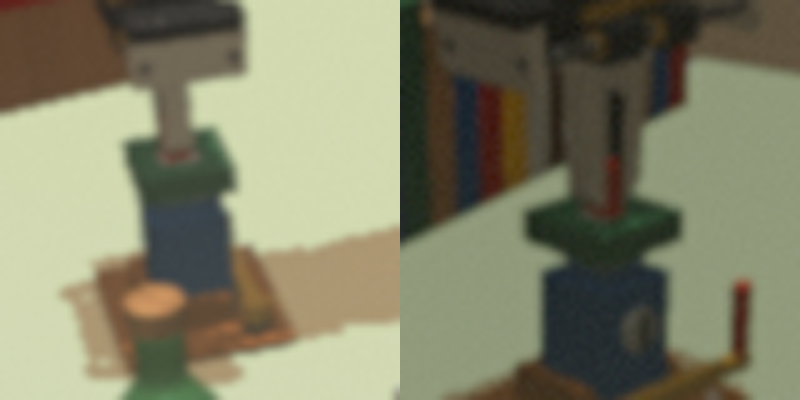

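Both views show the lids centred over the bank and the keeper shut (side: lid at (604,225) over the bank at (604,270)). I lower slowly; fully seated should give TCP z = 112.

```bash
python3 -m inch '[{"tx":0,"ty":0,"tz":-0.01,"roll":0,"grip":5},{"tx":0,"ty":0,"tz":-0.02,"roll":0,"grip":5},{"tx":0,"ty":0,"tz":-0.03,"roll":0,"grip":5},{"tx":0,"ty":0,"tz":-0.04,"roll":0,"grip":5},{"tx":0,"ty":0,"tz":-0.04,"roll":0,"grip":5},{"tx":0,"ty":0,"tz":-0.04,"roll":0,"grip":5}]' && python3 -m inch '[{"tx":0,"ty":0,"tz":-0.008,"roll":0,"grip":5},{"tx":0,"ty":0,"tz":-0.016,"roll":0,"grip":5},{"tx":0,"ty":0,"tz":-0.022,"roll":0,"grip":5},{"tx":0,"ty":0,"tz":-0.022,"roll":0,"grip":5},{"tx":0,"ty":0,"tz":-0.022,"roll":0,"grip":5}]'
```

```text
time_s: 16.1
tcp_pos: [624.8, -79.6, 119.1]
ee_rot: [3.125, -0.319, -0.0]
contact_force: [0.1, -0.1, -2.3]
width: 0.127
gripper_force: 30.0
time_s: 16.6
tcp_pos: [624.8, -79.5, 113.6]
ee_rot: [-3.125, 0.319, 0.0]
contact_force: [0.2, 0.5, -3.2]
width: 0.128
gripper_force: 30.0
```

```bash
python3 -m inch '[{"tx":0,"ty":0,"tz":-0.004,"roll":0,"grip":5},{"tx":0,"ty":0,"tz":-0.006,"roll":0,"grip":5},{"tx":0,"ty":0,"tz":-0.006,"roll":0,"grip":5},{"tx":0,"ty":0,"tz":-0.006,"roll":0,"grip":5}]' && python3 -m inch '[{"tx":0,"ty":0,"tz":-0.003,"roll":0,"grip":5},{"tx":0,"ty":0,"tz":-0.003,"roll":0,"grip":5},{"tx":0,"ty":0,"tz":-0.003,"roll":0,"grip":5},{"tx":0,"ty":0,"tz":-0.003,"roll":0,"grip":5}]'
```

```text
time_s: 17.0
tcp_pos: [624.8, -79.5, 112.2]
ee_rot: [-3.125, 0.319, -0.0]
contact_force: [0.3, 0.7, -2.8]
width: 0.129
gripper_force: 30.0
time_s: 17.4
tcp_pos: [624.9, -79.5, 112.1]
ee_rot: [3.125, -0.319, 0.001]
contact_force: [-2.1, 0.1, 5.6]
width: 0.128
gripper_force: 30.0
```

The contact force stepped up by 8 N at z = 112.1, exactly the seated height. I release and rise above the knob.

```bash
python3 -m inch '[{"tx":0,"ty":0,"tz":0.002,"roll":0,"grip":5},{"tx":0,"ty":0,"tz":0.003,"roll":0,"grip":30},{"tx":0,"ty":0,"tz":0.003,"roll":0,"grip":30},{"tx":0,"ty":0,"tz":0.003,"roll":0,"grip":30},{"tx":0,"ty":0,"tz":0.04,"roll":0,"grip":30},{"tx":0,"ty":0,"tz":0.1,"roll":0,"grip":30},{"tx":0,"ty":0,"tz":0.2,"roll":0,"grip":30},{"tx":0,"ty":0,"tz":0.2,"roll":0,"grip":93}]' 20 && python3 -m inch '[{"tx":0,"ty":0,"tz":0.2,"roll":0,"grip":93},{"tx":0,"ty":0,"tz":0.4,"roll":0,"grip":93},{"tx":0,"ty":0,"tz":0.4,"roll":0,"grip":93},{"tx":0,"ty":0,"tz":0.4,"roll":0,"grip":93},{"tx":0,"ty":0,"tz":0.4,"roll":0,"grip":93}]'
python3 - <<'E'
from h import *
m=imaging.camera_model('wrist');o=observe();c=imaging.capture('wrist');np.save('w6.npy',c)
h=cv2.cvtColor(c,cv2.COLOR_RGB2HSV)
for nm,M,z in (('green',cv2.inRange(h,(50,80,60),(90,255,255)),107),('red',cv2.inRange(h,(0,150,110),(9,255,255))|cv2.inRange(h,(170,150,110),(180,255,255)),135)):
  for q in cv2.findContours(M,0,2)[0]:
    if cv2.contourArea(q)>60: print(nm,q[:,0].mean(0),cv2.minAreaRect(np.array([onz(m,p,z,True)[:2] for p in q[:,0]],np.float32)))
print(o['tcp_pos'])
a,_=snap('scene'); b,_=snap('side')
cv2.imwrite('pics/crop4.png',np.hstack([cv2.resize(q[...,::-1],(400,400),interpolation=cv2.INTER_CUBIC) for q in (c[130:290,176:336],b[90:170,230:310])]))
E
```

```text
time_s: 18.2
tcp_pos: [626.7, -79.9, 165.9]
ee_rot: [3.125, -0.318, 0.01]
contact_force: [0.3, -0.6, 0.5]
width: 0.368
gripper_force: 0.0
time_s: 18.7
tcp_pos: [624.2, -79.4, 260.2]
ee_rot: [-3.125, 0.319, 0.003]
contact_force: [0.0, -0.0, -0.2]
width: 0.785
gripper_force: 0.0
green [256.19277108 195.6626506 ] ((607.2080078125, -75.07382202148438), (60.50644302368164, 26.38041877746582), 79.8354721069336)
green [263.67391304 160.34057971] ((644.2258911132812, -90.35026550292969), (44.48630905151367, 16.645431518554688), 76.67631530761719)
green [ 24.25352113 133.73239437] ((752.3478393554688, 212.92735290527344), (71.45513153076172, 65.68757629394531), 80.21127319335938)
red [255.5        188.64285714] ((625.145751953125, -80.21891784667969), (10.04980754852295, 15.389229774475098), 78.31826782226562)
[624.21235659 -79.44271175 260.17725354]
```

View pics/crop4.png

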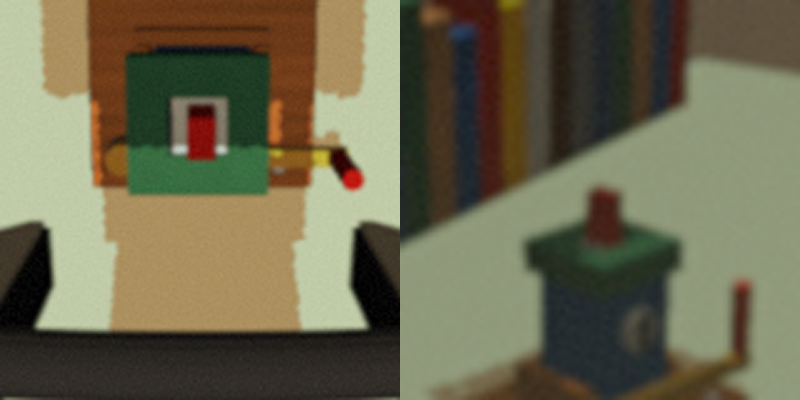

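The crops show both lids level and fully seated, with the knob centred in the window, and the keeper shut. Now I go down around the green lid's sides with the fingers fully open.

```bash
python3 -m inch '[{"tx":0,"ty":0,"tz":-0.15,"roll":0,"grip":93},{"tx":0,"ty":0,"tz":-0.3,"roll":0,"grip":93},{"tx":0,"ty":0,"tz":-0.45,"roll":0,"grip":93},{"tx":0,"ty":0,"tz":-0.55,"roll":0,"grip":93},{"tx":0,"ty":0,"tz":-0.62,"roll":0,"grip":93},{"tx":0,"ty":0,"tz":-0.68,"roll":0,"grip":93},{"tx":0,"ty":0,"tz":-0.715,"roll":0,"grip":93},{"tx":0,"ty":0,"tz":-0.715,"roll":0,"grip":93}]' 15 && python3 -m inch '[{"tx":0,"ty":0,"tz":0,"roll":0,"grip":85},{"tx":0,"ty":0,"tz":0,"roll":0,"grip":80},{"tx":0,"ty":0,"tz":0,"roll":0,"grip":75},{"tx":0,"ty":0,"tz":0,"roll":0,"grip":71},{"tx":0,"ty":0,"tz":0,"roll":0,"grip":67},{"tx":0,"ty":0,"tz":0,"roll":0,"grip":64},{"tx":0,"ty":0,"tz":0,"roll":0,"grip":60},{"tx":0,"ty":0,"tz":0,"roll":0,"grip":55}]' 15
```

```text
time_s: 19.65
tcp_pos: [624.3, -79.4, 81.5]
ee_rot: [-3.125, 0.319, 0.003]
contact_force: [0.1, 0.2, 0.1]
width: 1.0
gripper_force: 0.0
time_s: 20.45
tcp_pos: [624.9, -79.5, 82.8]
ee_rot: [-3.125, 0.319, -0.0]
contact_force: [-0.3, 0.6, 1.7]
width: 0.677
gripper_force: 15.0
```

Gripped at 63 mm. Lift straight up, slowly at first; the rim has to rise by more than 46 mm, so I go 65.

```bash
python3 -m inch '[{"tx":0,"ty":0,"tz":0.01,"roll":0,"grip":55},{"tx":0,"ty":0,"tz":0.025,"roll":0,"grip":55},{"tx":0,"ty":0,"tz":0.045,"roll":0,"grip":55},{"tx":0,"ty":0,"tz":0.07,"roll":0,"grip":55},{"tx":0,"ty":0,"tz":0.1,"roll":0,"grip":55},{"tx":0,"ty":0,"tz":0.13,"roll":0,"grip":55},{"tx":0,"ty":0,"tz":0.16,"roll":0,"grip":55},{"tx":0,"ty":0,"tz":0.19,"roll":0,"grip":55}]' 15 && python3 -m inch '[{"tx":0,"ty":0,"tz":0.03,"roll":0,"grip":55},{"tx":0,"ty":0,"tz":0.06,"roll":0,"grip":55},{"tx":0,"ty":0,"tz":0.07,"roll":0,"grip":55},{"tx":0,"ty":0,"tz":0.07,"roll":0,"grip":55},{"tx":0,"ty":0,"tz":0.07,"roll":0,"grip":55},{"tx":0,"ty":0,"tz":0.07,"roll":0,"grip":55}]' 15
python3 - <<'E'
from h import *
a,_=snap('scene'); b,_=snap('side')
cv2.imwrite('pics/crop5.png',np.hstack([cv2.resize(q[...,::-1],(400,400),interpolation=cv2.INTER_CUBIC) for q in (a[110:190,170:250],b[80:160,230:310])]))
E
```

```text
time_s: 21.25
tcp_pos: [624.8, -79.6, 130.9]
ee_rot: [3.125, -0.319, 0.0]
contact_force: [0.3, 0.3, -0.5]
width: 0.678
gripper_force: 15.0
time_s: 21.85
tcp_pos: [624.6, -79.5, 147.2]
ee_rot: [-3.125, 0.319, 0.001]
contact_force: [0.7, -0.8, -1.2]
width: 0.679
gripper_force: 15.0
```

View pics/crop5.png

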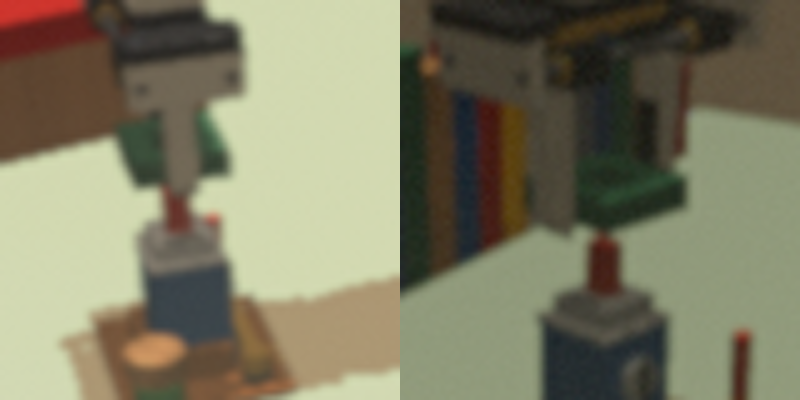

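The crops show the green lid held level above the knob (rim at about 153 mm against a knob top of 135). The inner lid is flat on the bank and the keeper is still shut.

```bash
python3 -c "
from rig import r
print(r.job_done())"
```

```text
the job is handed in; nothing more can be done
None
```

The job is handed in: the keeper is shut, the inner lid is seated on the bank, and the green lid is held level about 18 mm above the knob; one mistyped move pulled the keeper partly open midway, and I shut it again before touching the lids.

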